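# Seat the turntable's upper tier and spin-check it

### The arm

A 6-joint arm with a two-finger parallel gripper is mounted at the origin on the work surface. World frame = base frame: x ahead of the robot, y to its left, z up, the work surface at z = 0. Lengths are in mm, angles in rad, forces in N, time in s.
With the tool pointing down it reaches from about 350 to 975 mm from the base axis. Payload 7.1 kg.
Tool frame: the origin (TCP) lies midway between the tips of the shut fingers; the grasp point (between the pads) lies 19 mm behind it (ctrl.hold_point_z is the distance from the TCP to the grasp point, in mm); z points along the fingers, y is the direction in which the jaws open and shut (so a half turn about z gives the same grasp; the last joint's range is limited). The gripper opens to 88 mm and grips with 3 to 60 N. Pads are 20 mm wide; open, the fingers measure 115 mm over their backs; the gripper's body (75 mm by 178 mm) begins 61 mm behind the grasp point.
Start: joints at [-1.291, 0.423, 1.63, -0, 1.089, -0.019], TCP at [184.001, -597.284, 196.875] pointing down, gripper open.
Joint ranges: [-3, 3], [-0.9, 2.11], [0.09, 2.58], [-1.31, 4.45], [0.11, 2.69], [-2.54, 2.54]. Speed limits (rad/s): [2.39, 2.39, 3.01, 3.14, 3.14, 3.14].

### API

Orientations are given as a rotation vector (axis times angle).
In Python, from workcell import ctrl, eyes gives the robot as it stands.
- The arm moves only by the tool move_arm, never from a script. Its argument "deltas" is a list of rows, each a list of 6 numbers: the shift along the tool's x, y, z in mm, then the turn, a rotation vector about the tool's x, y, z in rad. A call has 1 to 5 rows; each row shifts and turns the pose as measured when the row begins, along the tool's axes as they then stand; what a row does not reach is not made up. A row lasts 1/12 s, in which the tool goes at most 41.7 mm and 7.16 degrees, less where a joint would pass 70% of its speed; a pose out of reach is approached as far as the arm can. A call is refused whole if a number of a shift passes 41.7 or a number of a turn 0.125, either way. A call with a gripper value outside its range is refused whole. "hand" is the closure, from -1 (fully open) to 1 (shut), set as the call begins (left out, the last holds). The fingers move at their own pace and stop on an object; the grip force is fixed at half the most. Time passes only in rows, so rows that do not move let the fingers close. It gives the time, the measured TCP pose, the force and the opening at its end, in the units of the state.
- ctrl.get_obs(): the state, without advancing time (a new reading comes with each control period).
- eyes.get_image(name): name is "side" or "top"; returns a dict with "frame" (420x560x3 uint8, red, green, blue), "range_z" (420x560 float32, mm along the optical axis (not along the pixel's ray), 0 where there is no reading), "fx", "fy", "cx", "cy" (pixels), "D" ([k1, k2, p1, p2, k3] as OpenCV has them; the pictures are not rectified), "cam_to_world" (4x4, takes a point from camera to world coordinates). Camera axes: x right, y down, z forward; pixel columns grow to the right and rows downward; lengths in mm; the calibration is good to about 2 mm. A picture is of the moment at which its call begins.
- ctrl.close_job(): hands the job in, once; it reports no verdict.
The state is a dict: "t": time; "qpos": joint angles; "qvel": joint speeds; "joint_torque": joint torques, N m; "ee_pos": TCP position; "orientation": TCP orientation; "ft_force": force on the tool from outside, world axes, zero at the start; "moment": the same for the moment, N m; "width": finger opening in mm.
Only numpy, scipy, OpenCV 4.12 (cv2) and the standard library are available. Lean on these libraries where they do the work, as an engineer would, in place of code of your own. Each camera call takes 0.05 s, during which the arm holds its last target.

### The job

The upper tier of the black spice turntable has ridden up on its spindle: press it down gently until it is fully home. Then check that the turntable runs freely: with the fingertips resting on top of the upper tier, drag it round anticlockwise (seen from above) until the white stripe has passed the red pointer and gone one whole turn further, leave the stripe at the pointer with the tier still home, and let go. Never push on the turntable harder than 20 N, and do not touch the lower tier or its shakers, or disturb anything else on the ledge.

Things in the scene. Friction and masses are not known exactly. Their poses are not given: they have to be found in the camera images.
- foot: Fixed round rubber foot of the turntable, 140 mm across, 12 mm high, on the ledge. Origin at the centre of its underside. Its +x axis points to the red pointer, an upright red post 14 mm square and 30 mm high, centred 147 mm from the origin, just outside the turning lower tier. The foot cannot move.
- tier_top (a point): Point fixed to the foot, 128 mm straight above its origin: nominal centre of the upper tier's flat top when home. The spindle's height screw may hold the turning part up to 5 mm higher or lower than nominal (not shown by any reading), and it leans 2.5 degrees to an untold side: the real centre is up to 5 mm off sideways, and the top's height varies by +-2.2 mm going round 50 mm from it.
- spin (a joint): Angle of the turntable (tiers, spindle, shakers) on its foot, rad, no end stops; grows anticlockwise from above, counting whole turns. 0: the white radial stripe (on the upper tier's top and the lower tier's rim) is at the red pointer; 6.28: there again a turn later. Starts at -1.9 to -0.6. Turning takes 0.06 N m (1.2 N at 50 mm), the same all round; let go, it stops almost at once.
- seat (a joint): How far the upper tier stands up from home along the spindle, m: 0 is fully home on a hard stop; starts 6 to 12 mm up. A tight push fit that stays where it is left: it slides at about 7 N of downward push, then meets the stop, where the force rises steeply (10 to 20 N per mm, by the mat).
- boss_top (a point): Point fixed to the foot, 132 mm above its origin: nominal top of the upper tier's boss when home. Upper tier: flat black disc, 150 mm across, 8 mm thick with its stiff rubber mat, which gives 1 mm per 20 N (fingertip friction 0.6 or more), no rim; a steel boss 24 mm across and 4 mm high in the centre. It turns with the turntable and slides with the seat joint; nothing stands above it.
- lower_tier_top (a point): Point fixed to the foot, 30 mm above its origin: nominal centre of the lower tier's floor. Lower tier, turning with the upper one: black tray 250 mm across, rim 34 mm above the ledge, carrying four clear shakers with steel twist caps, 41 mm across, fixed 88 mm from the axis, tops 102 mm above the ledge, 18 mm below the seated upper tier. Not to be touched.
- pinch_bowl: Green pinch bowl, 90 mm across, 38 mm high. Origin at the centre of its underside. Leave alone.
- mortar: Wooden mortar with its pestle in it, 110 mm across, about 175 mm high with the pestle. Origin at the centre of its underside. Leave alone.
- oil_bottle: Green glass bottle, 64 mm across, 210 mm high. Origin at the centre of its underside. Leave alone.
- spice_jar: Amber jar with a wooden lid, 60 mm across, 85 mm high. Origin at the centre of its underside. Leave alone.
- mug: White mug, 80 mm across, 90 mm high. Origin at the centre of its underside. Leave alone.
- wood_spoon: Wooden spoon, about 200 mm long, lying flat crosswise beyond the turntable. Leave alone.

How it is judged (in metres and radians):
On the way, in this order (a step that is already met when the one before it is completed fails the run):
1. the upper tier is pressed home (within 1.5 mm) (value of joint seat below 0.0015 m), for 0.2 s.
2. the stripe has passed the pointer, turning anticlockwise (value of joint spin above 0.05 rad), for 0.05 s.
3. the turntable is more than half a turn further on (value of joint spin above 3.4 rad), for 0.05 s.
At the end, for the whole second after the job is handed in: The upper tier is home within 1.5 mm; the turntable has passed the pointer and gone one whole turn more, with the stripe at the pointer within 0.15 rad (about 9 degrees), and is at rest (value of joint seat below 0.0015 m and value of joint spin between 6.133 and 6.433 rad and velocity of joint spin between -0.05 and 0.05 rad/s); the robot touches nothing.
It fails at once if the turntable is pushed with more than 20 N (contact force between any of the fingers, the arm and foot above 20 N).
It fails at once if the robot touches the turntable below its upper tier (contact with the grasp point under 130 mm above the ledge) (z of the grasp point in the frame of foot below 0.13 m and contact force between any of the fingers, the arm and foot above 0.5 N).
It fails at once if a bowl, mortar, bottle, jar, mug or spoon is moved more than 15 mm (distance of any of pinch_bowl, mortar, oil_bottle, spice_jar, mug, wood_spoon from where it was at the start of the episode above 0.015 m).
It also fails if it takes over 70 s, if anything falls off the work surface, if the arm or the gripper's body presses on something with over 40 N, if the wrist force passes 120 N, or if a joint passes its speed limit or range.

## Working session

There is one attempt and no reset: what is moved stays moved. The work goes in short steps, Python scripts to look and compute and a tool call to move; the robot and the scene stay as the last step left them, time stands still between calls to the robot, and variables do not carry over. Pictures are saved under pics/ and viewed, and the job is handed in when it is done.

Besides the shell and the picture viewer there is one more tool, called after "Call:" as name(argument=value, ...), one argument or row to a line, values as JSON. move_arm: Moves the arm, as the interface text tells. Its arguments: {"type":"object","properties":{"deltas":{"type":"array"},"hand":{"type":"number"}},"required":["deltas"]}

```bash
ls; mkdir -p pics; python3 - <<'E'
from workcell import ctrl, eyes
import cv2,numpy as np
for n in("side","top"):
    d=eyes.get_image(n); cv2.imwrite(f"pics/{n}0.png",d["frame"][:,:,::-1]); np.savez(f"{n}0.npz",**{k:np.array(v) for k,v in d.items()})
    print(n,d["fx"],d["fy"],d["cx"],d["cy"],d["D"],np.round(d["cam_to_world"],3).tolist())
print(ctrl.get_obs(),ctrl.hold_point_z)
E
```

```text
pics
side 525.4183182750432 525.4183182750432 272.95648480671565 217.435581749255 [-0.17303013  0.          0.          0.          0.        ] [[-0.846, -0.416, 0.334, 147.241], [-0.534, 0.66, -0.528, 695.775], [-0.001, -0.625, -0.781, 1176.771], [0.0, 0.0, 0.0, 1.0]]
top 461.1654107496688 461.1654107496688 281.0973589322858 204.01659479200262 [0.01102067 0.         0.         0.         0.        ] [[-0.007, -0.996, 0.085, 508.039], [-1.0, 0.005, -0.016, -4.512], [0.016, -0.085, -0.996, 1184.759], [0.0, 0.0, 0.0, 1.0]]
{'t': 0.1, 'qpos': array([-1.29098801e+00,  4.23774474e-01,  1.63060238e+00,  5.59639775e-06,
        1.08856209e+00, -1.89996536e-02]), 'qvel': array([-9.00025890e-05, -2.68060635e-03,  9.25194846e-05, -1.11178258e-03,
       -1.07061550e-03, -2.04813800e-03]), 'joint_torque': array([ 1.58231527e-03, -5.45616531e+01, -2.74323142e+01,  6.44552289e-02,
        1.87460880e-02, -1.97679697e-05]), 'ee_pos': array([ 183.8699837 , -596.79352587,  196.17755973]), 'orientation': array([-3.10527518e+00, -4.67419427e-01,  2.67159577e-04]), 'ft_force': array([-0.26295698, -0.05015331,  0.29979464]), 'moment': array([ 0.01921715,  0.00493452, -0.03009386]), 'width': 87.86944569994179} 18.700000000000003
```

View pics/side0.png

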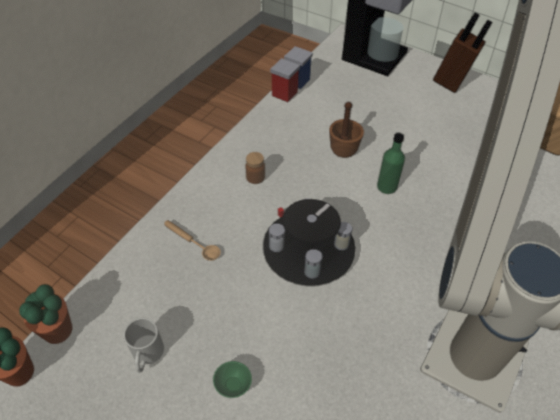

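View pics/top0.png

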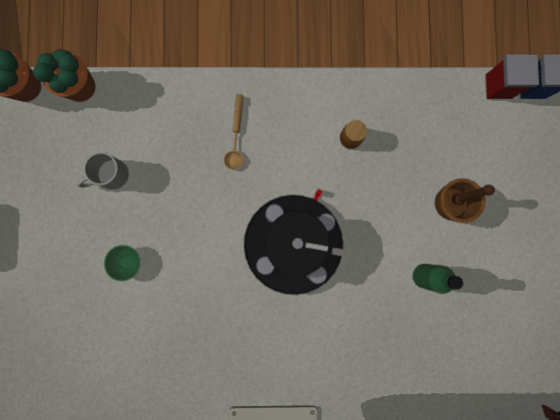

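```bash
cat > h.py <<'E'
import numpy as np,cv2
def cloud(d):
    K=np.array([[d["fx"],0,d["cx"]],[0,d["fy"],d["cy"]],[0,0,1]],float)
    h,w=d["range_z"].shape
    uv=np.stack(np.meshgrid(np.arange(w),np.arange(h)),-1).reshape(-1,1,2).astype(float)
    n=cv2.undistortPoints(uv,K,np.array(d["D"],float)).reshape(h,w,2)
    z=np.array(d["range_z"],float)
    P=np.dstack([n*z[...,None],z]); T=np.array(d["cam_to_world"])
    W=P@T[:3,:3].T+T[:3,3]; W[z==0]=np.nan
    return W
E
python3 - <<'E'
from h import *
np.set_printoptions(suppress=True,precision=1)
for n,pts in(("side",[(312,218),(281,212),(300,228),(310,277),(400,300),(313,257)]),("top",[(297,243),(318,194),(290,235),(318,247),(327,247),(337,252),(266,266),(274,213),(326,222),(317,275),(253,244),(380,330),(200,220)])):
    d=np.load(n+"0.npz"); W=cloud(d); f=d["frame"]
    for u,v in pts: print(n,u,v,np.nanmedian(W[v-1:v+2,u-1:u+2].reshape(-1,3),0),f[v,u])
    # upper tier points
    m=(W[...,2]>118)&(W[...,2]<150)&(abs(W[...,0]-np.nanmedian(W[(218 if n=="side" else 243),(312 if n=="side" else 297),0]))<90)&(abs(W[...,1]-W[(218 if n=="side" else 243),(312 if n=="side" else 297),1])<90)
    Q=W[m]; print(m.sum(),Q.mean(0),Q.min(0),Q.max(0))
    A=np.c_[Q[:,:2]-Q[:,:2].mean(0),np.ones(len(Q))]
    k=np.ones(len(Q),bool)
    for _ in range(5):
        c=np.linalg.lstsq(A[k],Q[k,2],rcond=None)[0]; r=Q[:,2]-A@c; k=abs(r)<2*max(.5,r[k].std())
    print("plane",np.round(c,4),r[k].std(),k.sum())
    c2,rr=cv2.minEnclosingCircle(Q[k][:,:2].astype(np.float32)); print(c2,rr)
    R=(f[...,0]>120)&(f[...,1]<60)&(f[...,2]<60)&(np.hypot(*(np.moveaxis(W[...,:2],2,0)-Q[:,:2].mean(0)[:,None,None]))<200); print("red",R.sum(),np.nanmean(W[R],0), W[R][:,2])
E
```

```text
side 312 218 [506.4 -55.9 140.2] [121 121 124]
side 281 212 [ 631.6 -113.7   24.2] [97 43 41]
side 300 228 [516.7 -14.8 138.1] [40 39 38]
side 310 277 [451.   39.1  39.4] [85 87 88]
side 400 300 [227.5 -44.6  -2. ] [159 158 150]
side 313 257 [456.6  21.8 102.9] [124 124 128]
2092 [505.8 -50.3 136.4] [ 433.3 -129.6  126.9] [583.3  19.5 146.2]
plane [ -0.    0.  136.6] 1.6793980414202367 1761
(506.817138671875, -54.233394622802734) 75.10737609863281
red 9 [ 635.7 -114.9   29.5] [29.2 25.8 30.6 31.3 34.6 30.7 28.3 30.3 24.2]
top 297 243 [508.5 -57.  141. ] [112 112 117]
top 318 194 [ 631.2 -116.9   27.8] [111  14  10]
top 290 235 [526.7 -41.6 135.3] [30 29 30]
top 318 247 [ 499.1 -105.   134.2] [140 137 134]
top 327 247 [ 499.  -125.2  134.8] [116 113 111]
top 337 252 [ 485.5 -162.2   27.6] [103 102  99]
top 266 266 [455.7  13.7 103. ] [115 116 120]
top 274 213 [579.1  -5.5 102. ] [111 112 117]
top 326 222 [ 557.6 -128.2   96. ] [82 84 87]
top 317 275 [ 433.9 -105.1   98.1] [84 85 89]
top 253 244 [506.8  47.1  32.4] [23 23 26]
top 380 330 [ 288.  -271.9   -0.9] [136 135 127]
top 200 220 [569.  184.2  -0.8] [140 139 130]
3361 [506.8 -57.9 136. ] [ 433.9 -132.9  125.4] [581.8  15.3 145.6]
plane [ -0.    0.  136.2] 1.5398251773666158 2800
(507.2718811035156, -58.49570083618164) 74.47516632080078
red 36 [ 632.7 -116.8   19.4] [12.1 33.6 27.1 29.4 28.  27.6 30.1 23.6 31.1 13.6 32.  29.4 30.9 31.6
 32.  27.8 29.2 27.7 26.8 30.7 33.5  7.5  7.6  3.8  7.6  9.1  9.1 10.3
  4.5  8.   6.6  9.2  6.2  3.4  9.5  8.1]
```

```bash
python3 - <<'E'
from h import *
for n in("side","top"):
    d=np.load(n+"0.npz"); W=cloud(d); f=d["frame"].astype(int)
    rel=W[...,:2]-[507,-57]; rho=np.hypot(rel[...,0],rel[...,1])
    for lo,hi,zl,zh in((15,70,125,150),):
        m=(rho>lo)&(rho<hi)&(W[...,2]>zl)&(W[...,2]<zh); Q=W[m]
        A=np.c_[rel[m],np.ones(m.sum())]
        c=np.linalg.lstsq(A,Q[:,2],rcond=None)[0]; r=Q[:,2]-A@c
        cov=np.linalg.inv(A.T@A)*r.var()
        print(n,"plane slopes",c[:2].tolist(),c[2],"std",np.sqrt(np.diag(cov)),r.std(),"tilt deg",np.degrees(np.hypot(*c[:2])),"uphill dir",np.degrees(np.arctan2(c[1],c[0])))
    m=(rho<10)&(W[...,2]>132); print("boss",np.median(W[m],0),m.sum())
    g=(rho>200)&(rho<300)&(abs(W[...,2])<15);Q=W[g];A=np.c_[rel[g],np.ones(g.sum())];print("table",np.linalg.lstsq(A,Q[:,2],rcond=None)[0])
    sat=f[...,0]-f[...,1:].max(-1)
    R=(sat>40)&(rho<170)&(W[...,2]>22); print("red top",R.sum(),W[R].mean(0))
    S=(f.min(-1)>85)&(rho>18)&(rho<78)&(W[...,2]>125); print("stripe",S.sum(),W[S].mean(0))
    # lower tier fit: mask of disc
    L=(f.max(-1)<60)&(rho<140)&(W[...,2]>20)&(W[...,2]<45)
    p,r=cv2.minEnclosingCircle(W[L][:,:2].astype(np.float32)); print("lower",p,r,np.median(W[L],0))
E
```

```text
side plane slopes [-0.006945087535806422, 0.042046714395851836] 136.4544300058782 std [0.00141147 0.00142541 0.05102161] 2.118291426689657 tilt deg 2.4417417963438153 uphill dir 99.37917433976541
boss [507.10102595 -55.42413344 140.76008606] 38
table [0.00104515 0.00066245 0.06138849]
red top 24 [ 635.60794003 -114.35032925   28.48777847]
stripe 83 [512.83786453 -96.51260176 134.21528561]
lower (505.74151611328125, -48.02061080932617) 124.39471435546875 [483.17211925  -8.89509328  29.82915662]
top plane slopes [-0.0137625326087187, 0.03959568415086778] 136.35173882189457 std [0.00100974 0.00100817 0.03609014] 1.9249309976903262 tilt deg 2.401797463021699 uphill dir 109.16625438375266
boss [506.29794331 -56.92844159 140.6840776 ] 63
table [-5.15646333e-05  6.43583493e-04 -2.46760889e-01]
red top 28 [ 636.723656   -119.34930825   29.16337478]
stripe 106 [ 500.4601568  -101.21448539  134.88249144]
lower (506.792724609375, -53.80172348022461) 123.71446990966797 [505.48993758 -33.31162536  28.7042606 ]
```

Call:
move_arm(
  deltas=[
    [0,0,-30,0,0,0],
    [0,0,-30,0,0,0],
    [0,0,-30,0,0,0],
    [0,0,-30,0,0,0],
    [0,0,0,0,0,0],
  ],
  hand=1,
)

```text
t: 0.52
ee_pos: [183.1, -594.0, 315.6]
orientation: [-3.093, -0.466, 0.003]
ft_force: [-0.2, -0.4, 1.5]
width: 58.1
```

```bash
cat > s.py <<'E'
import sys,numpy as np
from workcell import ctrl
from scipy.spatial.transform import Rotation as Rn
o=ctrl.get_obs(); R=Rn.from_rotvec(o["orientation"]).as_matrix(); p=o["ee_pos"]
n=np.array([.010,-.041,1]); n/=np.linalg.norm(n)
z=-n; x=np.array([1,0,0])-z[0]*z; x/=np.linalg.norm(x); D=np.c_[x,np.cross(z,x),z]
t=np.array([float(a) for a in sys.argv[1:4]])
np.set_printoptions(suppress=True,precision=3)
print("t",o["t"],"p",p,"F",o["ft_force"],"w",o["width"],"q",o["qpos"])
print("to go, tool axes",R.T@(t-p),"rot",Rn.from_matrix(R.T@D).as_rotvec(),"desired-frame",D.T@(t-p))
E
python3 s.py 507 -107 300
```

```text
t 0.5167 p [ 183.061 -593.997  315.574] F [-0.178 -0.427  1.49 ] w 58.14720578849108 q [-1.291  0.318  1.506  0.     1.331 -0.019]
to go, tool axes [ 452.949 -369.803   20.689] rot [ 0.029 -0.002  0.299] desired-frame [ 324.277 -485.95    32.273]
```

Call:
move_arm(
  deltas=[
    [30,-24.5,0,0,0,0],
    [30,-24.5,0,0,0,0],
    [30,-24.5,0,0,0,0],
    [30,-24.5,0,0,0,0],
    [30,-24.5,0,0,0,0],
  ],
)

```text
t: 0.93
ee_pos: [289.6, -433.0, 315.1]
orientation: [-3.098, -0.45, 0.005]
ft_force: [0.7, -0.2, 0.6]
width: 24.6
```

Call:
move_arm(
  deltas=[
    [30,-24.5,0,0,0,0],
    [30,-24.5,0,0,0,0],
    [30,-24.5,0,0,0,0],
    [30,-24.5,0,0,0,0],
    [30,-24.5,0,0,0,0],
  ],
)

```text
t: 1.35
ee_pos: [400.2, -263.0, 312.7]
orientation: [-3.095, -0.446, 0.009]
ft_force: [1.1, -0.5, 0.5]
width: 0.4
```

```bash
python3 s.py 507 -107 250
```

```text
t 1.35 p [ 400.184 -262.952  312.737] F [ 1.065 -0.486  0.465] w 0.43504305662167747 q [-0.611  0.084  1.806  0.007  1.266  0.672]
to go, tool axes [ 146.71  -118.509   64.017] rot [0.028 0.001 0.286] desired-frame [ 107.501 -153.251   68.003]
```

Call:
move_arm(
  deltas=[
    [30,-24,10,0,0,0],
    [30,-24,10,0,0,0],
    [30,-24,10,0,0,0],
    [28,-23,10,0,0,0],
    [0,0,20,0,0,0.1],
  ],
)

```text
t: 1.77
ee_pos: [492.8, -126.2, 253.1]
orientation: [-3.115, -0.298, -0.0]
ft_force: [-0.3, -1.2, -0.5]
width: 0.7
```

Call:
move_arm(
  deltas=[
    [0,0,0,0,0,0.1],
    [0,0,0,0.03,0,0.08],
    [0,0,0,0,0,0],
  ],
)

```text
t: 2.02
ee_pos: [490.2, -120.8, 246.0]
orientation: [-3.095, -0.009, 0.021]
ft_force: [0.2, 1.0, 0.7]
width: 0.4
```

```bash
python3 s.py 507 -107 160
```

```text
t 2.0167 p [ 490.185 -120.752  245.999] F [0.164 0.966 0.652] w 0.44241865771237404 q [-0.292  0.2    1.827  0.045  1.141  1.254]
to go, tool axes [18.045 -9.64  86.308] rot [-0.006  0.004  0.005] desired-frame [ 17.678 -10.217  86.318]
```

Call:
move_arm(
  deltas=[
    [9,-5,25,0,0,0],
    [9,-5,25,0,0,0],
    [0,0,25,0,0,0],
    [0,0,8,0,0,0],
    [0,0,0,0,0,0],
  ],
)

```text
t: 2.43
ee_pos: [507.7, -107.5, 160.3]
orientation: [-3.098, -0.023, 0.017]
ft_force: [-0.3, 0.2, -1.0]
width: 0.3
```

```bash
python3 s.py 507 -107 140
```

```text
t 2.4333 p [ 507.695 -107.533  160.315] F [-0.321  0.153 -0.98 ] w 0.3295846247037756 q [-0.257  0.328  1.878  0.047  0.958  1.272]
to go, tool axes [-0.464  0.332 20.326] rot [-0.002  0.002  0.015] desired-frame [-0.492  0.299 20.326]
```

Call:
move_arm(
  deltas=[
    [0,0,8,0,0,0],
    [0,0,8,0,0,0],
    [0,0,4,0,0,0],
    [0,0,0,0,0,0],
  ],
)

```text
t: 2.77
ee_pos: [508.2, -107.7, 141.0]
orientation: [-3.1, -0.026, 0.013]
ft_force: [0.0, -0.3, 0.5]
width: 0.4
```

Call:
move_arm(
  deltas=[
    [0,0,1.5,0,0,0],
    [0,0,1.5,0,0,0],
  ],
)

```text
t: 2.93
ee_pos: [509.0, -108.0, 138.9]
orientation: [-3.1, -0.026, 0.01]
ft_force: [-0.2, 0.0, -0.2]
width: 0.1
```

Call:
move_arm(
  deltas=[
    [0,0,1,0,0,0],
    [0,0,1,0,0,0],
  ],
)

```text
t: 3.1
ee_pos: [509.5, -108.2, 137.6]
orientation: [-3.101, -0.026, 0.008]
ft_force: [1.1, -0.3, 0.4]
width: 0.3
```

Call:
move_arm(
  deltas=[
    [0,0,1,0,0,0],
    [0,0,1,0,0,0],
  ],
)

```text
t: 3.27
ee_pos: [509.9, -108.2, 135.9]
orientation: [-3.101, -0.026, 0.006]
ft_force: [0.4, 0.0, -0.2]
width: 0.3
```

Call:
move_arm(
  deltas=[
    [0,0,1,0,0,0],
    [0,0,1,0,0,0],
  ],
)

```text
t: 3.43
ee_pos: [510.0, -108.2, 133.9]
orientation: [-3.101, -0.026, 0.005]
ft_force: [0.2, -0.1, -0.3]
width: 0.8
```

Call:
move_arm(
  deltas=[
    [0,0,1,0,0,0],
    [0,0,1,0,0,0],
  ],
)

```text
t: 3.6
ee_pos: [510.0, -108.0, 131.7]
orientation: [-3.101, -0.026, 0.005]
ft_force: [0.9, -0.3, -0.2]
width: 1.0
```

Call:
move_arm(
  deltas=[
    [0,0,1,0,0,0],
    [0,0,0.5,0,0,0],
  ],
)

```text
t: 3.77
ee_pos: [509.9, -107.9, 129.9]
orientation: [-3.101, -0.026, 0.006]
ft_force: [0.5, 0.0, 0.0]
width: 0.5
```

Call:
move_arm(
  deltas=[
    [0,0,1,0,0,0],
    [0,0,0.5,0,0,0],
  ],
)

```text
t: 3.93
ee_pos: [509.9, -107.8, 128.1]
orientation: [-3.101, -0.026, 0.006]
ft_force: [-0.2, 1.2, -0.5]
width: 0.5
```

```bash
python3 s.py 507 -107 130;python3 - <<'E'
from workcell import eyes
import cv2
for n in("side","top"):
    d=eyes.get_image(n); cv2.imwrite(f"pics/{n}1.png",cv2.resize(d["frame"][130:300,200:420,::-1],None,fx=3,fy=3))
E
```

```text
t 3.9333 p [ 509.872 -107.839  128.138] F [-0.19   1.198 -0.536] w 0.48864110835413777 q [-0.256  0.375  1.901  0.049  0.881  1.267]
to go, tool axes [-2.864 -0.961 -1.814] rot [ 0.001 -0.006  0.017] desired-frame [-2.891 -0.915 -1.797]
```

View pics/side1.png

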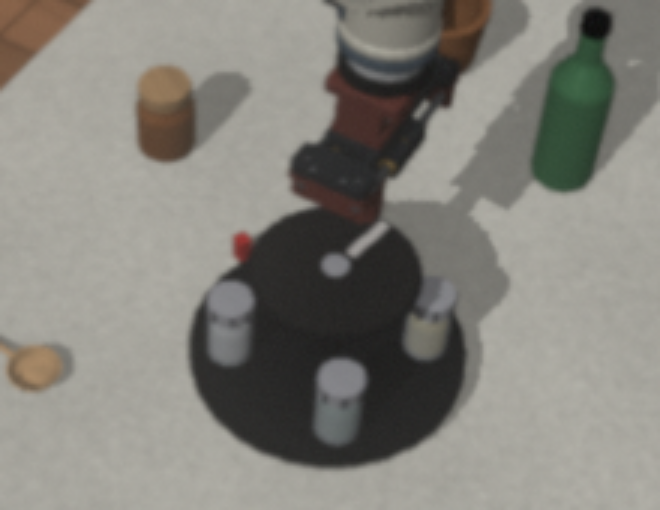

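View pics/top1.png

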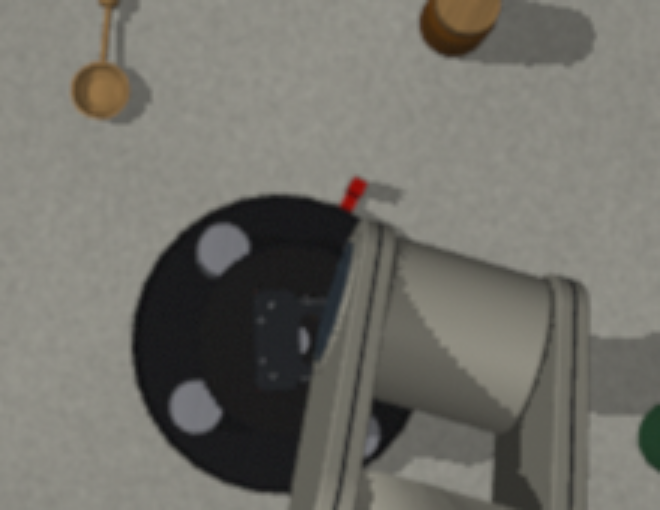

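```bash
cat >> h.py <<'E'
def proj(d,P):
    T=np.linalg.inv(np.array(d["cam_to_world"])); K=np.array([[d["fx"],0,d["cx"]],[0,d["fy"],d["cy"]],[0,0,1]],float)
    return cv2.projectPoints(np.array(P,float).reshape(-1,1,3),cv2.Rodrigues(T[:3,:3])[0],T[:3,3],K,np.array(d["D"],float))[0].reshape(-1,2)
E
python3 - <<'E'
from h import *
from workcell import eyes
for n in("side","top"):
    d=eyes.get_image(n);W=cloud(d);np.savez(f"{n}1.npz",**{k:np.array(v) for k,v in d.items()})
    print(n,(proj(d,[[510,-108,128],[510,-104,208],[507,-57,140]])-[200,130])*3)
    rel=W[...,:2]-[507,-57]; rho=np.hypot(rel[...,0],rel[...,1])
    m=(rho<12)&(W[...,2]>130)&(W[...,2]<150); print(np.median(W[m],0),m.sum())
    if n=="side":
        for v in range(185,240,4):
            print(v,[ (W[v,u]).round().astype(int).tolist() for u in (300,309,315,321,327)])
    a=d["frame"][190:220,290:340,::-1] if n=="side" else d["frame"][220:260,270:330,::-1]
    b=np.clip((a/255.)**.5*255,0,255).astype(np.uint8); cv2.imwrite(f"pics/{n}2.png",cv2.resize(b,None,fx=12,fy=12))
E
```

```text
side [[360.55567656 232.21574862]
 [364.86242128 173.41810053]
 [335.32138183 263.89098858]]
[506.16796392 -57.30328211 139.82024572] 54
185 [[530, -27, 278], [512, -37, 279], [500, -43, 281], [489, -53, 279], [488, -84, 250]]
189 [[529, -26, 266], [506, -27, 278], [495, -36, 277], [482, -40, 280], [481, -72, 251]]
193 [[531, -30, 247], [504, -24, 270], [488, -23, 280], [476, -29, 281], [498, -114, 186]]
197 [[627, -213, -5], [507, -32, 246], [487, -22, 267], [475, -30, 267], [498, -117, 168]]
201 [[562, -92, 137], [542, -105, 136], [490, -30, 244], [476, -34, 248], [548, -235, 5]]
205 [[556, -82, 134], [535, -92, 138], [523, -102, 135], [510, -112, 134], [496, -118, 137]]
209 [[549, -70, 136], [530, -83, 134], [517, -91, 134], [503, -98, 136], [490, -108, 134]]
213 [[542, -59, 135], [523, -71, 135], [510, -79, 135], [495, -84, 139], [483, -94, 137]]
217 [[535, -45, 138], [514, -54, 143], [503, -67, 136], [490, -76, 136], [477, -83, 136]]
221 [[528, -33, 139], [509, -47, 137], [496, -54, 139], [483, -61, 139], [471, -72, 136]]
225 [[522, -24, 137], [502, -34, 140], [490, -43, 138], [476, -50, 140], [464, -58, 139]]
229 [[515, -12, 139], [495, -21, 143], [484, -33, 137], [471, -41, 137], [458, -48, 138]]
233 [[508, 1, 141], [489, -12, 140], [477, -21, 138], [464, -27, 140], [451, -36, 140]]
237 [[502, 9, 138], [483, -1, 140], [471, -11, 138], [458, -16, 142], [446, -25, 140]]
top [[356.94942122 336.61209936]
 [362.38148297 336.36598013]
 [290.91130652 341.0064924 ]]
[506.19617309 -66.16119842 140.24847882] 11
```

View pics/side2.png

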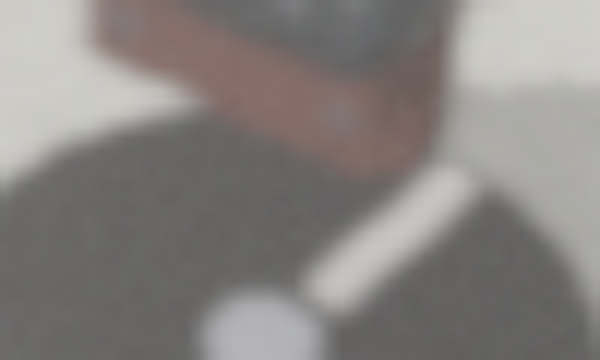

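```bash
python3 - <<'E'
from h import *
d=np.load("side1.npz");W=cloud(d)
a=d["frame"][100:230,270:370,::-1]; b=((a/255.)**.5*255).astype(np.uint8); cv2.imwrite("pics/side3.png",cv2.resize(b,None,fx=4.6,fy=4.6,interpolation=cv2.INTER_NEAREST))
for v in range(170,206,3): print(v,[ (u,W[v,u].round().astype(int).tolist()) for u in range(318,346,4)])
E
```

```text
170 [(318, [510, -73, 299]), (322, [501, -75, 302]), (326, [491, -75, 308]), (330, [491, -99, 287]), (334, [487, -113, 277]), (338, [485, -135, 258]), (342, [570, -374, 1])]
173 [(318, [508, -71, 291]), (322, [500, -76, 292]), (326, [490, -76, 297]), (330, [488, -94, 282]), (334, [489, -121, 257]), (338, [482, -130, 254]), (342, [565, -366, -3])]
176 [(318, [507, -70, 283]), (322, [498, -72, 286]), (326, [489, -75, 289]), (330, [488, -96, 270]), (334, [486, -115, 255]), (338, [477, -118, 257]), (342, [559, -353, -1])]
179 [(318, [505, -66, 277]), (322, [497, -71, 278]), (326, [488, -74, 280]), (330, [488, -99, 257]), (334, [480, -103, 258]), (338, [477, -122, 243]), (342, [555, -346, -6])]
182 [(318, [513, -86, 244]), (322, [491, -60, 281]), (326, [485, -71, 274]), (330, [482, -87, 261]), (334, [476, -97, 256]), (338, [558, -327, -4]), (342, [545, -327, 4])]
185 [(318, [493, -44, 284]), (322, [486, -52, 281]), (326, [490, -84, 248]), (330, [480, -85, 253]), (334, [477, -101, 240]), (338, [551, -312, 0]), (342, [541, -318, 1])]
188 [(318, [489, -38, 282]), (322, [483, -47, 277]), (326
[... 273 characters left out ...]
 -299, -2])]
194 [(318, [481, -24, 279]), (322, [477, -38, 268]), (326, [499, -111, 185]), (330, [555, -268, 0]), (334, [544, -273, 1]), (338, [534, -279, 1]), (342, [523, -284, 3])]
197 [(318, [480, -24, 270]), (322, [476, -36, 261]), (326, [499, -111, 173]), (330, [550, -260, -4]), (334, [539, -264, -1]), (338, [526, -262, 9]), (342, [518, -274, 2])]
200 [(318, [483, -31, 251]), (322, [504, -100, 169]), (326, [498, -113, 160]), (330, [543, -244, 3]), (334, [535, -257, -5]), (338, [524, -260, 0]), (342, [514, -266, -1])]
203 [(318, [482, -31, 240]), (322, [502, -99, 160]), (326, [501, -122, 137]), (330, [540, -240, -5]), (334, [528, -243, -1]), (338, [517, -247, 3]), (342, [509, -258, -4])]
```

View pics/side3.png

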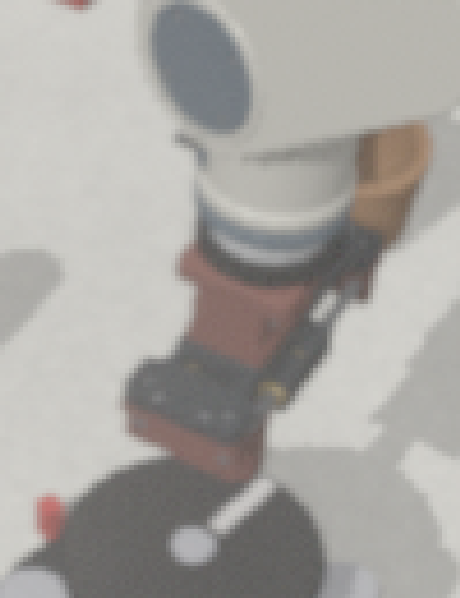

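```bash
python3 - <<'E'
from h import *
d=np.load("side1.npz");W=cloud(d)
for v in range(197,209): print(v,[ (u,W[v,u].round().astype(int).tolist()) for u in range(312,331,2)])
# expected projections of tip if z=128,140,150,160
for z in (128,140,150,160): print(z,proj(d,[[500,-98,z],[520,-98,z],[500,-118,z]]).round(1).tolist())
E
```

```text
197 [(312, [500, -33, 249]), (314, [493, -30, 255]), (316, [486, -26, 264]), (318, [480, -24, 270]), (320, [477, -27, 268]), (322, [476, -36, 261]), (324, [499, -99, 185]), (326, [499, -111, 173]), (328, [555, -255, -2]), (330, [550, -260, -4])]
198 [(312, [498, -30, 249]), (314, [494, -31, 251]), (316, [489, -32, 253]), (318, [481, -26, 264]), (320, [475, -24, 270]), (322, [476, -37, 256]), (324, [500, -103, 177]), (326, [498, -110, 171]), (328, [553, -252, -3]), (330, [547, -254, 0])]
199 [(312, [498, -30, 246]), (314, [494, -33, 245]), (316, [488, -31, 250]), (318, [483, -31, 254]), (320, [476, -26, 264]), (322, [477, -39, 250]), (324, [499, -102, 174]), (326, [499, -113, 164]), (328, [551, -249, -3]), (330, [547, -254, -5])]
200 [(312, [498, -31, 241]), (314, [493, -32, 243]), (316, [-9223372036854775808, -9223372036854775808, -9223372036854775808]), (318, [483, -31, 251]), (320, [477, -30, 255]), (322, [504, -100, 169]), (324, [497, -98, 176]), (326, [498, -113, 160]), (328, [548, -241, 3]), (330, [543, -244, 3])]
201 [(312, [537, -111, 134]), (314, [493, -31, 240]), (316, [488,
[... 1514 characters left out ...]
), (318, [513, -100, 136]), (320, [508, -102, 137]), (322, [505, -108, 133]), (324, [499, -108, 137]), (326, [495, -111, 137]), (328, [491, -114, 136]), (330, [487, -119, 134])]
208 [(312, [525, -92, 132]), (314, [521, -94, 133]), (316, [516, -95, 136]), (318, [511, -98, 135]), (320, [507, -100, 136]), (322, [502, -102, 137]), (324, [498, -105, 136]), (326, [494, -109, 134]), (328, [489, -111, 136]), (330, [485, -115, 134])]
128 [[321.7, 211.5], [315.0, 208.3], [325.4, 206.5]]
140 [[322.0, 208.5], [315.2, 205.4], [325.8, 203.5]]
150 [[322.3, 206.0], [315.5, 202.8], [326.1, 201.0]]
160 [[322.6, 203.5], [315.7, 200.3], [326.4, 198.5]]<stdin>:3: RuntimeWarning: invalid value encountered in cast
```

```bash
python3 - <<'E'
import numpy as np
D=[(.4238,1.6306,1.0886,183.87,-596.79,196.18),(.318,1.506,1.331,183.06,-594,315.57),(.084,1.806,1.266,400.18,-262.95,312.74),(.2,1.827,1.141,490.2,-120.8,246),(.328,1.878,.958,507.7,-107.5,160.3),(.375,1.901,.881,509.87,-107.84,128.14)]
A=[];b=[]
for q2,q3,q5,x,y,z in D:
    r=np.hypot(x,y); s=q2+q3
    t=s+q5
    A+= [[np.sin(q2),np.sin(s),np.sin(t),1,0],[np.cos(q2),np.cos(s),np.cos(t),0,1]]; b+=[r,z]
A=np.array(A);b=np.array(b);c,_,rk,sv=np.linalg.lstsq(A,b,rcond=None);print(c,rk,sv);print((A@c-b).reshape(-1,2).round(1))
E
```

```text
[ 487.71383725  474.09811019 1055.27206659    7.4527366  1031.28368715] 5 [4.33179822 3.33214482 0.28746542 0.22261087 0.01196162]
[[  1.8   4. ]
 [-16.8   5. ]
 [  4.5   0.6]
 [ -2.8  -0.5]
 [  3.6  -3.6]
 [  9.7  -5.5]]
```

```bash
python3 - <<'E'
import numpy as np
D=[(-1.291,.4238,1.6306,1.0886,183.87,-596.79,196.18),(-1.291,.318,1.506,1.331,183.06,-594,315.57),(-.611,.084,1.806,1.266,400.18,-262.95,312.74),(-.292,.2,1.827,1.141,490.2,-120.8,246),(-.257,.328,1.878,.958,507.7,-107.5,160.3),(-.256,.375,1.901,.881,509.87,-107.84,128.14)]
for T in (150,250,350):
  A=[];b=[]
  for q1,q2,q3,q5,x,y,z in D:
    r=x*np.cos(q1)+y*np.sin(q1); s=q2+q3; t=s+q5
    A+= [[np.sin(q2),np.sin(s),np.cos(s),1,0],[np.cos(q2),np.cos(s),-np.sin(s),0,1]]; b+=[r-T*np.sin(t),z-T*np.cos(t)]
  A=np.array(A);b=np.array(b);c,_,rk,sv=np.linalg.lstsq(A,b,rcond=None);print(T,c.round(1),rk,sv.round(2));print((A@c-b).reshape(-1,2).round(1).tolist())
E
```

```text
150 [571.7 485.7  81.4  -4.2 122.8] 5 [4.23 3.45 0.28 0.28 0.19]
[[-1.5, -0.1], [1.0, -0.1], [-1.4, 0.1], [1.4, 0.2], [1.0, 0.1], [-0.5, -0.1]]
250 [566.9 484.9  78.9  -1.7 224.9] 5 [4.23 3.45 0.28 0.28 0.19]
[[-0.6, 0.1], [0.5, -0.1], [-0.7, -0.0], [0.7, 0.1], [0.5, 0.1], [-0.3, -0.1]]
350 [562.1 484.1  76.4   0.9 326.9] 5 [4.23 3.45 0.28 0.28 0.19]
[[0.2, 0.3], [-0.1, -0.0], [-0.0, -0.2], [-0.0, 0.0], [0.1, 0.0], [-0.1, -0.2]]
```

Images show the fingertip about 25–30 mm above the disc although the reading says 128 mm (body underside at z≈240 agrees), so the pose reading is biased in z; I carry on down by force.

Call:
move_arm(
  deltas=[
    [0,0,4,0,0,0],
    [0,0,4,0,0,0],
    [0,0,2,0,0,0],
    [0,0,0,0,0,0],
  ],
)

```text
t: 4.47
ee_pos: [510.1, -107.5, 117.5]
orientation: [-3.101, -0.026, 0.005]
ft_force: [-0.7, 0.4, 0.6]
width: 0.8
```

```bash
python3 s.py 507 -107 110; python3 - <<'E'
from h import *
from workcell import eyes
d=eyes.get_image("side");W=cloud(d)
a=d["frame"][150:250,250:370,::-1]; b=((a/255.)**.5*255).astype(np.uint8); cv2.imwrite("pics/side4.png",cv2.resize(b,None,fx=6,fy=6,interpolation=cv2.INTER_CUBIC))
for v in range(199,213): print(v,[ (u,np.nan_to_num(W[v,u]).round().astype(int).tolist()) for u in range(316,331,2)])
E
```

```text
t 4.4667 p [ 510.058 -107.469  117.477] F [-0.7    0.398  0.645] w 0.7883753554110404 q [-0.255  0.391  1.907  0.05   0.857  1.266]
to go, tool axes [-3.028 -0.221  7.501] rot [ 0.001 -0.006  0.017] desired-frame [-2.983 -0.162  7.52 ]
199 [(316, [485, -24, 260]), (318, [479, -23, 264]), (320, [477, -28, 261]), (322, [475, -35, 256]), (324, [497, -98, 179]), (326, [499, -114, 162]), (328, [550, -246, 1]), (330, [546, -251, -1])]
200 [(316, [485, -25, 255]), (318, [480, -26, 257]), (320, [476, -27, 258]), (322, [503, -99, 171]), (324, [498, -100, 173]), (326, [500, -117, 155]), (328, [548, -242, 2]), (330, [542, -244, 3])]
201 [(316, [485, -26, 251]), (318, [480, -25, 254]), (320, [476, -27, 255]), (322, [503, -100, 166]), (324, [498, -101, 168]), (326, [498, -114, 155]), (328, [547, -241, -1]), (330, [541, -242, 1])]
202 [(316, [488, -32, 240]), (318, [480, -27, 249]), (320, [476, -29, 249]), (322, [503, -101, 161]), (324, [499, -103, 162]), (326, [499, -116, 149]), (328, [546, -238, -2]), (330, [539, -238, 2])]
203 [(316, [487, -31, 237]), (318, [482, -31, 241]), (320, [477, -32, 24
[... 1234 characters left out ...]
, (324, [496, -102, 137]), (326, [492, -105, 136]), (328, [489, -111, 133]), (330, [485, -115, 131])]
210 [(316, [511, -86, 139]), (318, [507, -90, 137]), (320, [505, -96, 133]), (322, [499, -97, 136]), (324, [495, -100, 135]), (326, [491, -104, 134]), (328, [487, -107, 133]), (330, [481, -106, 139])]
211 [(316, [511, -86, 135]), (318, [504, -84, 142]), (320, [502, -92, 135]), (322, [498, -94, 135]), (324, [493, -96, 137]), (326, [490, -102, 133]), (328, [485, -103, 135]), (330, [480, -105, 136])]
212 [(316, [509, -83, 135]), (318, [505, -87, 134]), (320, [500, -88, 136]), (322, [497, -93, 133]), (324, [492, -95, 135]), (326, [488, -99, 133]), (328, [483, -99, 136]), (330, [479, -103, 135])]
```

View pics/side4.png

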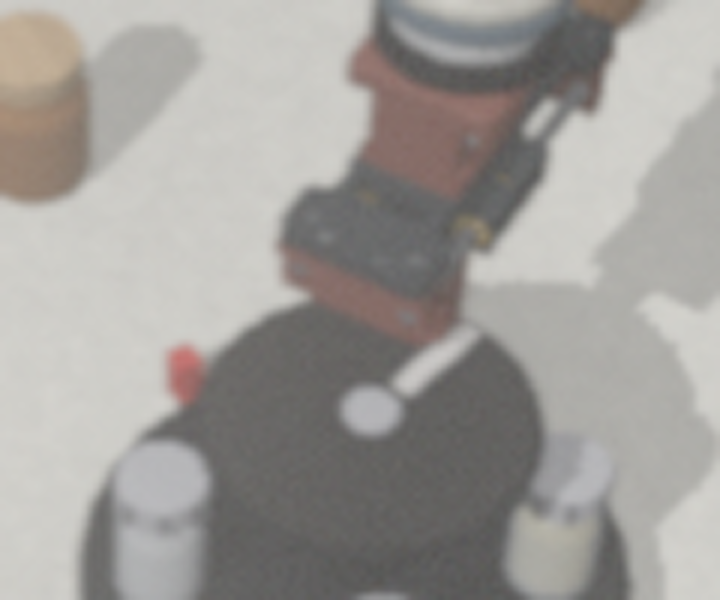

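Call:
move_arm(
  deltas=[
    [0,0,3,0,0,0],
    [0,0,3,0,0,0],
    [0,0,0,0,0,0],
  ],
)

```text
t: 4.77
ee_pos: [510.1, -107.3, 111.0]
orientation: [-3.101, -0.026, 0.005]
ft_force: [-1.4, 0.2, -0.9]
width: 0.5
```

Call:
move_arm(
  deltas=[
    [0,0,1,0,0,0],
    [0,0,1,0,0,0],
  ],
)

```text
t: 4.93
ee_pos: [510.2, -107.2, 108.8]
orientation: [-3.101, -0.026, 0.005]
ft_force: [-0.8, -0.5, 2.6]
width: 0.3
```

Call:
move_arm(
  deltas=[
    [0,0,1,0,0,0],
    [0,0,1,0,0,0],
  ],
)

```text
t: 5.1
ee_pos: [511.0, -107.9, 107.6]
orientation: [-3.103, -0.027, 0.002]
ft_force: [-1.6, -1.2, 6.0]
width: 0.9
```

Call:
move_arm(
  deltas=[
    [0,0,1,0,0,0],
    [0,0,1,0,0,0],
  ],
)

```text
t: 5.27
ee_pos: [511.9, -108.4, 106.8]
orientation: [-3.104, -0.027, -0.001]
ft_force: [-0.4, -0.7, 6.5]
width: 0.0
```

Call:
move_arm(
  deltas=[
    [-0.3,0,1,0,0,0],
    [-0.3,0,1,0,0,0],
  ],
)

```text
t: 5.43
ee_pos: [512.0, -108.8, 106.0]
orientation: [-3.105, -0.028, -0.003]
ft_force: [-1.4, 0.2, 5.9]
width: 0.6
```

Call:
move_arm(
  deltas=[
    [-0.3,0,1.3,0,0,0],
    [-0.3,0,1.3,0,0,0],
  ],
)

```text
t: 5.6
ee_pos: [512.2, -108.9, 104.7]
orientation: [-3.105, -0.028, -0.006]
ft_force: [-1.3, -0.4, 6.5]
width: 0.4
```

Call:
move_arm(
  deltas=[
    [-0.4,-0.2,1.3,0,0,0],
    [-0.4,-0.2,1.3,0,0,0],
  ],
)

```text
t: 5.77
ee_pos: [512.1, -108.6, 103.3]
orientation: [-3.105, -0.028, -0.008]
ft_force: [-2.2, 0.1, 5.7]
width: 0.2
```

Call:
move_arm(
  deltas=[
    [-0.4,-0.2,1.3,0,0,0],
    [-0.4,-0.2,1.3,0,0,0],
  ],
)

```text
t: 5.93
ee_pos: [512.1, -108.4, 102.0]
orientation: [-3.106, -0.028, -0.011]
ft_force: [-0.4, -0.5, 6.2]
width: 0.2
```

Call:
move_arm(
  deltas=[
    [-0.4,-0.2,1.2,0,0,0],
    [-0.4,-0.2,1.2,0,0,0],
  ],
)

```text
t: 6.1
ee_pos: [512.2, -108.3, 100.9]
orientation: [-3.107, -0.028, -0.014]
ft_force: [-0.9, -0.0, 6.5]
width: 0.5
```

Call:
move_arm(
  deltas=[
    [-0.4,-0.2,1.0,0,0,0],
    [-0.4,-0.2,1.0,0,0,0],
  ],
)

```text
t: 6.27
ee_pos: [512.2, -108.2, 100.1]
orientation: [-3.107, -0.029, -0.017]
ft_force: [-1.2, -0.3, 5.7]
width: 0.3
```

Call:
move_arm(
  deltas=[
    [-0.4,-0.2,1.2,0,0,0],
    [-0.4,-0.2,1.2,0,0,0],
  ],
)

```text
t: 6.43
ee_pos: [512.3, -108.2, 99.1]
orientation: [-3.108, -0.029, -0.02]
ft_force: [-1.1, -0.9, 6.1]
width: 0.4
```

Call:
move_arm(
  deltas=[
    [-0.4,-0.2,1.2,0,0,0],
    [-0.4,-0.2,1.2,0,0,0],
  ],
)

```text
t: 6.6
ee_pos: [512.3, -108.2, 98.0]
orientation: [-3.109, -0.029, -0.023]
ft_force: [-2.2, 0.1, 6.2]
width: 0.5
```

```bash
python3 s.py 507 -107 97
```

```text
t 6.6 p [ 512.312 -108.171   97.951] F [-2.212  0.084  6.182] w 0.5268137350942054 q [-0.253  0.417  1.927  0.05   0.792  1.264]
to go, tool axes [-5.303 -1.241  0.91 ] rot [ 0.009 -0.025  0.019] desired-frame [-5.302 -1.131  1.051]
```

Call:
move_arm(
  deltas=[
    [-0.4,-0.2,1.2,0,-0.008,0],
    [-0.4,-0.2,1.2,0,-0.008,0],
  ],
)

```text
t: 6.77
ee_pos: [512.0, -108.2, 96.8]
orientation: [-3.11, -0.03, -0.001]
ft_force: [-2.5, -1.7, 7.5]
width: 0.5
```

Call:
move_arm(
  deltas=[
    [-0.4,-0.2,1.2,0,-0.008,0],
    [-0.4,-0.2,1.2,0,-0.004,0],
  ],
)

```text
t: 6.93
ee_pos: [512.5, -108.6, 96.3]
orientation: [-3.112, -0.031, 0.015]
ft_force: [-2.6, -1.2, 10.9]
width: 0.5
```

Force rising: the stop. One firmer press to confirm.

Call:
move_arm(
  deltas=[
    [-0.4,-0.2,1.2,0,0,0],
  ],
)

```text
t: 7.02
ee_pos: [513.2, -108.9, 96.3]
orientation: [-3.113, -0.031, 0.012]
ft_force: [-2.3, -1.3, 10.1]
width: 0.6
```

Call:
move_arm(
  deltas=[
    [-0.4,-0.2,1.2,0,0,0],
  ],
)

```text
t: 7.1
ee_pos: [513.7, -109.0, 96.2]
orientation: [-3.113, -0.032, 0.009]
ft_force: [-2.2, -0.6, 9.9]
width: 0.8
```

```bash
python3 s.py 507 -107 97; python3 - <<'E'
from h import *
from workcell import eyes
d=eyes.get_image("side");W=cloud(d)
rel=W[...,:2]-[507,-57]; rho=np.hypot(rel[...,0],rel[...,1])
m=(rho>15)&(rho<68)&(rel[...,1]>-30)&(W[...,2]>112)&(W[...,2]<145)
A=np.c_[rel[m],np.ones(m.sum())]; c=np.linalg.lstsq(A,W[m][:,2],rcond=None)[0]; print(c.tolist())
m=(rho<10)&(W[...,2]>122)&(W[...,2]<145);print(np.median(W[m],0))
E
```

```text
t 7.1 p [ 513.652 -109.035   96.211] F [-2.151 -0.59   9.862] w 0.7626863576337356 q [-0.248  0.429  1.91   0.035  0.815  1.278]
to go, tool axes [-6.613 -2.191 -0.69 ] rot [ 0.013 -0.004  0.02 ] desired-frame [-6.658 -2.065 -0.638]
[-0.012581023652899113, 0.04483877062269759, 124.92440487351331]
[505.54092395 -55.52943513 128.15308404]
```

```bash
cat > n.py <<'E'
import sys,numpy as np
from workcell import ctrl
from scipy.spatial.transform import Rotation as Rn
o=ctrl.get_obs(); R=Rn.from_rotvec(o["orientation"]).as_matrix(); p=o["ee_pos"]
n=np.array([.010,-.041,1]); n/=np.linalg.norm(n)
z=-n; x=np.array([1,0,0])-z[0]*z; x/=np.linalg.norm(x); D=np.c_[x,np.cross(z,x),z]
C=np.array([506.5,-56.5]); r0=50
step=float(sys.argv[1]); N=int(sys.argv[2]) if len(sys.argv)>2 else 5
v=p[:2]-C; r=np.hypot(*v); a=np.arctan2(v[1],v[0])
rv=Rn.from_matrix(R.T@D).as_rotvec()
print("t %.2f"%o["t"],"r %.1f ang %.3f z %.1f h %.2f"%(r,a,p[2],p[2]-(-.010*v[0]+.041*v[1])),"F",o["ft_force"].round(1),"rot",rv.round(3))
for k in range(N):
    a2=a+step; r2=r+(r0-r)*.35
    w=np.array([r2*np.cos(a2)-r*np.cos(a),r2*np.sin(a2)-r*np.sin(a)])
    t=D.T@np.r_[w,-.010*w[0]+.041*w[1]]
    print([round(float(t[0]),1),round(float(t[1]),1)])
    a,r=a2,r2
E
python3 n.py .12
```

```text
t 7.15 r 53.0 ang -1.435 z 96.2 h 98.41 F [-1.4 -0.4  9.4] rot [ 0.013 -0.004  0.02 ]
[6.0, -2.3]
[5.7, -2.6]
[5.4, -3.0]
[5.0, -3.5]
[4.6, -3.9]
```

Call:
move_arm(
  deltas=[
    [5.5,-1.5,0.8,0.003,0,0.004],
    [5.5,-2,0.8,0.003,0,0.004],
    [5.4,-2.8,0.8,0.003,0,0.004],
    [5.0,-3.5,0.8,0.003,0,0.004],
  ],
)

```text
t: 7.48
ee_pos: [536.8, -100.8, 97.2]
orientation: [-3.104, -0.007, 0.003]
ft_force: [-1.1, -2.6, 6.5]
width: 0.5
```

```bash
python3 n.py .12
```

```text
t 7.48 r 53.7 ang -0.972 z 97.2 h 99.31 F [-1.1 -2.6  6.5] rot [ 0.004 -0.008  0.004]
[4.2, -4.9]
[3.8, -5.0]
[3.4, -5.2]
[2.9, -5.4]
[2.3, -5.6]
```

Call:
move_arm(
  deltas=[
    [4.0,-5,0.7,0,-0.002,0],
    [3.4,-5,0.7,0,-0.002,0],
    [2.8,-5.2,0.7,0,-0.002,0],
    [2.2,-5.4,0.7,0,-0.002,0],
    [1.6,-5.6,0.7,0,-0.002,0],
  ],
)

```text
t: 7.9
ee_pos: [556.5, -76.4, 98.1]
orientation: [-3.109, -0.006, 0.004]
ft_force: [0.7, -2.8, 6.2]
width: 0.6
```

```bash
python3 n.py .12
```

```text
t 7.90 r 53.8 ang -0.380 z 98.1 h 99.41 F [ 0.7 -2.8  6.2] rot [ 0.009 -0.007  0.004]
[0.7, -6.5]
[0.4, -6.3]
[-0.1, -6.2]
[-0.6, -6.1]
[-1.2, -6.0]
```

Call:
move_arm(
  deltas=[
    [0.5,-6,0.8,0.002,-0.002,0],
    [-0.2,-6.2,0.8,0.002,-0.002,0],
    [-0.8,-6.2,0.8,0.002,-0.002,0],
    [-1.5,-6.1,0.8,0.002,-0.002,0],
    [-2.1,-6,0.8,0.002,-0.002,0],
  ],
)

```text
t: 8.32
ee_pos: [559.0, -44.7, 98.9]
orientation: [-3.102, -0.008, 0.001]
ft_force: [0.9, -1.8, 7.6]
width: 0.4
```

```bash
python3 n.py .12
```

```text
t 8.32 r 53.8 ang 0.221 z 98.9 h 98.95 F [ 0.9 -1.8  7.6] rot [ 0.001 -0.009  0.005]
[-3.1, -5.8]
[-3.2, -5.4]
[-3.6, -5.1]
[-3.9, -4.7]
[-4.4, -4.2]
```

Call:
move_arm(
  deltas=[
    [-3.0,-5.6,0.8,0,-0.003,0],
    [-3.5,-5.2,0.8,0,-0.003,0],
    [-4.1,-4.9,0.8,0,-0.003,0],
    [-4.5,-4.4,0.8,0,-0.003,0],
    [-4.9,-3.8,0.8,0,-0.003,0],
  ],
)

```text
t: 8.73
ee_pos: [544.3, -18.7, 99.8]
orientation: [-3.104, -0.011, 0.007]
ft_force: [0.3, -2.0, 8.3]
width: 0.2
```

```bash
python3 n.py .12;python3 - <<'E'
from h import *
from workcell import eyes
d=eyes.get_image("side")
a=d["frame"][150:250,250:370,::-1]; b=((a/255.)**.5*255).astype(np.uint8); cv2.imwrite("pics/side5.png",cv2.resize(b,None,fx=6,fy=6,interpolation=cv2.INTER_CUBIC))
E
```

```text
t 8.73 r 53.5 ang 0.785 z 99.8 h 98.65 F [ 0.3 -2.   8.3] rot [ 0.003 -0.005  0.007]
[-5.5, -3.3]
[-5.6, -2.9]
[-5.7, -2.4]
[-5.8, -1.9]
[-5.9, -1.3]
```

View pics/side5.png

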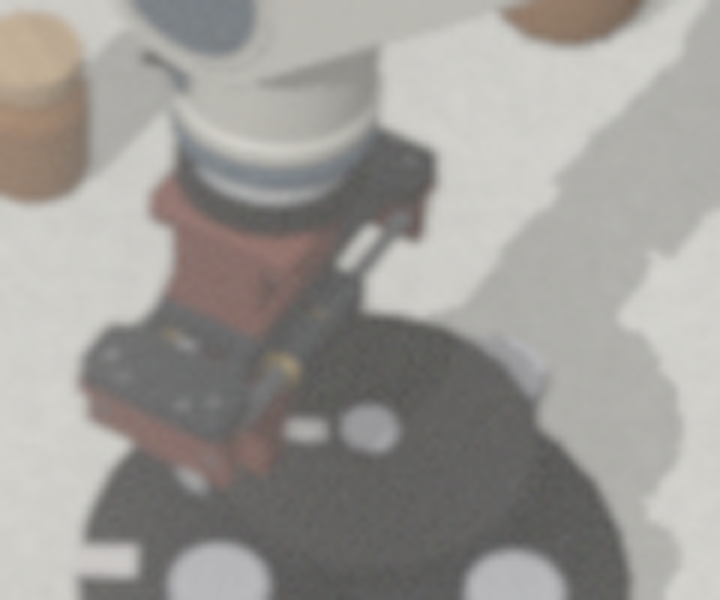

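Call:
move_arm(
  deltas=[
    [-5.2,-3.1,0.7,0,-0.002,0.002],
    [-5.6,-2.5,0.7,0,-0.002,0.002],
    [-5.8,-1.9,0.7,0,-0.002,0.002],
    [-6.0,-1.2,0.7,0,-0.002,0.002],
    [-6.1,-0.5,0.7,0,-0.002,0.002],
  ],
)

```text
t: 9.2
ee_pos: [521.3, -6.9, 101.0]
orientation: [-3.104, 0.002, 0.001]
ft_force: [2.1, -0.9, 8.2]
width: 0.4
```

```bash
python3 n.py .12
```

```text
t 9.20 r 51.8 ang 1.280 z 101.0 h 99.08 F [ 2.1 -0.9  8.2] rot [ 0.003 -0.009 -0.001]
[-6.1, -0.8]
[-6.1, -0.3]
[-6.1, 0.3]
[-6.0, 0.9]
[-5.8, 1.6]
```

Call:
move_arm(
  deltas=[
    [-6.3,-1.2,0.7,0,-0.003,0],
    [-6.3,-0.6,0.7,0,-0.003,0],
    [-6.3,0.2,0.7,0,-0.003,0],
    [-6.2,1.0,0.7,0,-0.003,0],
    [-6.0,1.8,0.7,0,-0.003,0],
  ],
)

```text
t: 9.62
ee_pos: [496.2, -5.6, 101.2]
orientation: [-3.104, 0.0, 0.003]
ft_force: [1.8, 0.7, 7.6]
width: 0.4
```

```bash
python3 n.py .12
```

```text
t 9.62 r 51.9 ang 1.771 z 101.2 h 98.98 F [1.8 0.7 7.6] rot [ 0.003 -0.008 -0.   ]
[-5.8, 2.2]
[-5.5, 2.7]
[-5.2, 3.2]
[-4.8, 3.7]
[-4.4, 4.2]
```

Call:
move_arm(
  deltas=[
    [-6.3,2.2,0.7,0,-0.003,0],
    [-6.1,2.8,0.7,0,-0.003,0],
    [-5.8,3.4,0.7,0,-0.003,0],
    [-5.3,4.0,0.7,0,-0.003,0],
    [-4.8,4.7,0.7,0,-0.003,0],
  ],
)

```text
t: 10.03
ee_pos: [473.7, -19.4, 101.0]
orientation: [-3.1, -0.001, 0.004]
ft_force: [1.0, 2.8, 8.9]
width: 0.7
```

```bash
python3 n.py .12
```

```text
t 10.03 r 49.6 ang 2.295 z 101.0 h 99.16 F [1.  2.8 8.9] rot [-0.    -0.007  0.   ]
[-4.3, 4.1]
[-3.8, 4.6]
[-3.2, 5.1]
[-2.5, 5.4]
[-1.8, 5.7]
```

Call:
move_arm(
  deltas=[
    [-4.7,4.4,0.6,0,-0.003,0],
    [-4.2,4.9,0.6,0,-0.003,0],
    [-3.6,5.4,0.6,0,-0.003,0],
    [-2.9,5.8,0.6,0,-0.003,0],
    [-2.1,6.1,0.6,0,-0.003,0],
  ],
)

```text
t: 10.45
ee_pos: [459.8, -42.9, 100.1]
orientation: [-3.097, -0.001, 0.014]
ft_force: [-0.4, 2.3, 9.7]
width: 0.6
```

```bash
python3 n.py .12
```

```text
t 10.45 r 48.7 ang 2.858 z 100.1 h 99.10 F [-0.4  2.3  9.7] rot [-0.004 -0.001  0.   ]
[-1.8, 5.6]
[-0.9, 5.9]
[-0.1, 5.9]
[0.7, 5.9]
[1.4, 5.8]
```

Call:
move_arm(
  deltas=[
    [-2.0,5.9,0.4,-0.001,0,0],
    [-1.2,6.1,0.4,-0.001,0,0],
    [-0.4,6.2,0.4,-0.001,0,0],
    [0.5,6.2,0.4,-0.001,0,0],
    [1.3,6.1,0.4,-0.001,0,0],
  ],
)

```text
t: 10.87
ee_pos: [459.9, -70.8, 98.9]
orientation: [-3.098, 0.0, 0.007]
ft_force: [-1.9, 1.8, 9.5]
width: 0.5
```

```bash
python3 n.py .12
```

```text
t 10.87 r 48.8 ang -2.844 z 98.9 h 99.05 F [-1.9  1.8  9.5] rot [-0.003 -0.005 -0.   ]
[1.7, 5.7]
[2.5, 5.4]
[3.2, 5.0]
[3.8, 4.6]
[4.4, 4.1]
```

Call:
move_arm(
  deltas=[
    [1.6,5.9,0.4,0,-0.002,0],
    [2.4,5.7,0.4,0,-0.002,0],
    [3.2,5.3,0.4,0,-0.002,0],
    [3.9,4.8,0.4,0,-0.002,0],
    [4.6,4.3,0.4,0,-0.002,0],
  ],
)

```text
t: 11.28
ee_pos: [475.4, -94.3, 97.5]
orientation: [-3.094, 0.001, 0.025]
ft_force: [-2.8, -0.9, 9.8]
width: 0.5
```

```bash
python3 n.py .12
```

```text
t 11.28 r 49.0 ang -2.258 z 97.5 h 98.77 F [-2.8 -0.9  9.8] rot [-0.007  0.006 -0.001]
[4.6, 3.8]
[5.1, 3.1]
[5.5, 2.4]
[5.7, 1.7]
[5.9, 0.9]
```

Call:
move_arm(
  deltas=[
    [4.8,3.9,0.3,0,0.001,0],
    [5.3,3.2,0.3,0,0.001,0],
    [5.7,2.5,0.3,0,0.001,0],
    [5.9,1.7,0.3,0,0.001,0],
    [6.1,0.8,0.3,0,0.001,0],
  ],
)

```text
t: 11.7
ee_pos: [503.2, -104.7, 97.0]
orientation: [-3.091, 0.001, 0.022]
ft_force: [-2.3, -0.6, 8.9]
width: 0.4
```

```bash
python3 n.py .12
```

```text
t 11.70 r 48.3 ang -1.640 z 97.0 h 98.90 F [-2.3 -0.6  8.9] rot [-0.009  0.004 -0.001]
[5.8, 0.6]
[5.9, -0.3]
[5.8, -1.1]
[5.6, -1.9]
[5.4, -2.6]
```

Call:
move_arm(
  deltas=[
    [5.9,0.5,0.4,-0.002,0,0],
    [5.9,-0.3,0.4,-0.002,0,0],
    [5.8,-1.1,0.4,-0.002,0,0],
    [5.6,-1.9,0.4,-0.002,0,0],
    [5.4,-2.6,0.4,-0.002,0,0],
  ],
)

```text
t: 12.12
ee_pos: [533.0, -98.4, 97.0]
orientation: [-3.102, 0.0, 0.024]
ft_force: [-1.9, -2.0, 8.4]
width: 0.4
```

```bash
python3 n.py .12
```

```text
t 12.12 r 49.6 ang -1.008 z 97.0 h 98.95 F [-1.9 -2.   8.4] rot [ 0.001  0.005 -0.001]
[4.9, -3.4]
[4.5, -4.0]
[3.9, -4.5]
[3.4, -5.0]
[2.7, -5.3]
```

Call:
move_arm(
  deltas=[
    [4.7,-3.5,0.5,0,0,0],
    [4.2,-4.1,0.5,0,0,0],
    [3.7,-4.6,0.5,0,0,0],
    [2.0,-3.0,0.5,0,0,0],
    [0,0,0.5,0,0,0],
  ],
)

```text
t: 12.53
ee_pos: [551.3, -81.3, 97.5]
orientation: [-3.103, -0.002, 0.017]
ft_force: [0.3, 0.4, 6.7]
width: 0.5
```

```bash
python3 n.py .12 1;python3 - <<'E'
from h import *
from workcell import eyes
for n in ("side","top"):
    d=eyes.get_image(n);np.savez(f"{n}6.npz",**{k:np.array(v) for k,v in d.items()})
    a=d["frame"][150:250,250:370,::-1] if n=="side" else d["frame"][180:310,230:370,::-1]; b=((a/255.)**.5*255).astype(np.uint8); cv2.imwrite(f"pics/{n}6.png",cv2.resize(b,None,fx=4.5,fy=4.5,interpolation=cv2.INTER_CUBIC))
E
```

```text
t 12.53 r 51.2 ang -0.506 z 97.5 h 98.96 F [0.3 0.4 6.7] rot [0.002 0.001 0.001]
[2.3, -5.7]
```

View pics/side6.png

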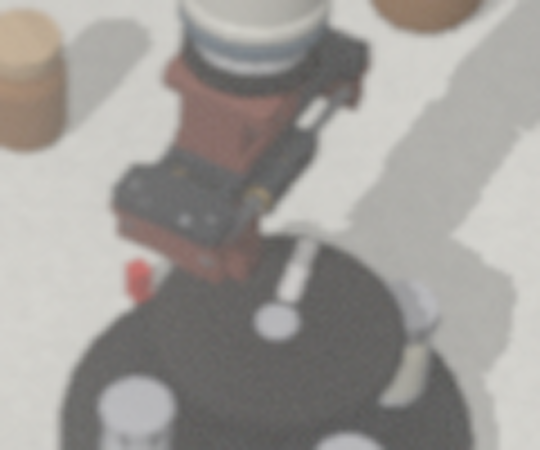

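View pics/top6.png

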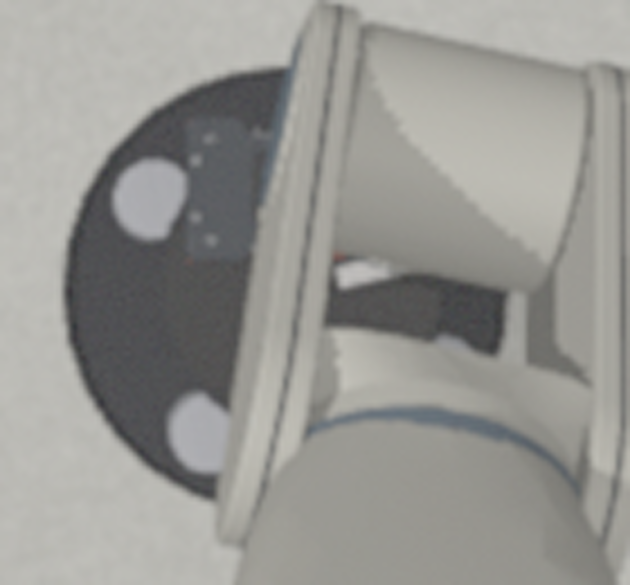

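```bash
cat >> h.py <<'E'
def ray(d,uv,c=(507,-57),z0=124.9,s=(-.010,.041)):
    K=np.array([[d["fx"],0,d["cx"]],[0,d["fy"],d["cy"]],[0,0,1]],float)
    n=cv2.undistortPoints(np.array(uv,float).reshape(-1,1,2),K,np.array(d["D"],float)).reshape(-1,2)
    T=np.array(d["cam_to_world"]);v=np.c_[n,np.ones(len(n))]@T[:3,:3].T;o=T[:3,3]
    k=np.array([-s[0],-s[1],1]);b=z0-s[0]*c[0]-s[1]*c[1]
    return o+v*((b-o@k)/(v@k))[:,None]
def stripe(d,c=(507,-57),thr=85):
    f=np.array(d["frame"]).astype(int);h,w=f.shape[:2]
    uv=np.stack(np.meshgrid(np.arange(w),np.arange(h)),-1).reshape(-1,2)
    P=ray(d,uv,c).reshape(h,w,3); rel=P[...,:2]-np.array(c);rho=np.hypot(rel[...,0],rel[...,1])
    W=cloud(d); m=(f.min(-1)>thr)&(rho>18)&(rho<72)&(abs(W[...,2]-P[...,2])<8)
    a=np.arctan2(rel[...,1],rel[...,0])[m]; q=np.stack([np.cos(a),np.sin(a)]).mean(1)
    return m.sum(),np.arctan2(q[1],q[0]),np.std(np.angle(np.exp(1j*(a-np.arctan2(q[1],q[0])))))
E
python3 - <<'E'
from h import *
d=np.load("side6.npz");print(ray(d,[(311.6,221.6),(314.4,215.6),(318.9,203.3)]).round(1).tolist(),stripe(d))
d=np.load("side1.npz")
E
```

```text
[[506.7, -57.4, 124.9], [510.7, -79.0, 124.0], [521.8, -123.1, 122.0]] (np.int64(61), np.float64(-1.3078868148141647), np.float64(0.09291165376093227))
```

Call:
move_arm(
  deltas=[
    [2.3,-5.2,0.7,0,0,0],
    [1.5,-5.8,0.7,0,0,0],
    [0.6,-6.0,0.7,0,0,0],
    [-0.4,-6.0,0.7,0,0,0],
    [-1.2,-5.9,0.7,0,0,0],
  ],
)

```text
t: 13.05
ee_pos: [558.4, -52.4, 98.6]
orientation: [-3.106, -0.002, 0.005]
ft_force: [0.6, -1.8, 7.6]
width: 0.5
```

Call:
move_arm(
  deltas=[
    [-1.2,-3.0,0.7,0,0,0],
    [0,0,0.6,0,0,0],
  ],
)

```text
t: 13.22
ee_pos: [558.3, -47.6, 98.7]
orientation: [-3.106, -0.004, 0.001]
ft_force: [-1.8, -0.1, 6.6]
width: 0.2
```

```bash
python3 n.py .12 3;python3 - <<'E'
from h import *
from workcell import eyes
for n in ("side",):
    d=eyes.get_image(n);np.savez(f"{n}7.npz",**{k:np.array(v) for k,v in d.items()}); print(stripe(d))
    a=d["frame"][150:250,250:370,::-1]; b=((a/255.)**.5*255).astype(np.uint8); cv2.imwrite(f"pics/{n}7.png",cv2.resize(b,None,fx=5,fy=5,interpolation=cv2.INTER_CUBIC))
E
```

```text
t 13.22 r 52.5 ang 0.171 z 98.7 h 98.87 F [-1.8 -0.1  6.6] rot [ 0.005 -0.009  0.002]
[-2.3, -5.9]
[-2.7, -5.6]
[-3.1, -5.3]
(np.int64(42), np.float64(-0.6164557712845895), np.float64(0.07748084277536488))
```

View pics/side7.png

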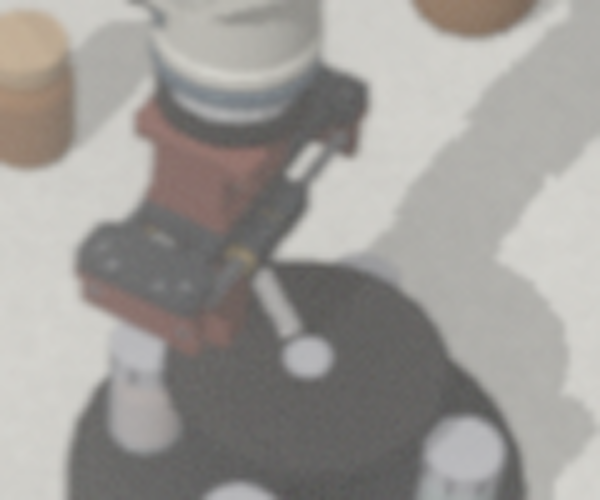

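Call:
move_arm(
  deltas=[
    [-1.2,-3.4,0.7,0,-0.002,0],
    [-1.4,-3.2,0.7,0,-0.002,0],
    [0,0,0.5,0,0,0],
  ],
)

```text
t: 13.52
ee_pos: [557.0, -40.1, 98.8]
orientation: [-3.107, -0.006, 0.003]
ft_force: [-2.7, 1.7, 8.6]
width: 0.4
```

```bash
python3 n.py .12 1;python3 - <<'E'
from h import *
from workcell import eyes
d=eyes.get_image("side");print(stripe(d))
print(np.arctan2(*(lambda P:(P[1]-P[0])[[1,0]])(ray(np.load("side7.npz"),[(308.4,217),(302.4,206)]))))
E
```

```text
t 13.52 r 53.1 ang 0.313 z 98.8 h 98.66 F [-2.7  1.7  8.6] rot [ 0.006 -0.008  0.004]
[-3.3, -5.5]
(np.int64(36), np.float64(-0.45453938115246734), np.float64(0.0751101480970728))
-0.6536705687886183
```

Call:
move_arm(
  deltas=[
    [0,0,-2,0,0,0],
    [0,0,-10,0,0,0],
    [0,0,-25,0,0,0],
    [0,0,-25,0,0,0],
    [0,0,-25,0,0,0],
  ],
)

```text
t: 13.98
ee_pos: [550.8, -40.0, 182.7]
orientation: [-3.102, -0.006, 0.031]
ft_force: [0.8, 0.2, 0.5]
width: 0.4
```

Call:
move_arm(
  deltas=[
    [0,0,-30,0,0,0],
    [-15,25,-25,0,0,0],
    [-15,25,-20,0,0,0],
    [-15,30,-20,0,0,0],
    [-10,30,-20,0,0,0],
  ],
)

```text
t: 14.4
ee_pos: [497.2, -151.2, 302.0]
orientation: [-3.099, -0.02, 0.031]
ft_force: [-0.1, 0.0, 1.7]
width: 0.5
```

Call:
move_arm(
  deltas=[
    [-15,35,0,0,0,0],
    [-15,35,0,0,0,0],
    [-15,35,0,0,0,0],
    [-10,25,0,0,0,0],
    [0,0,0,0,0,0],
  ],
)

```text
t: 14.82
ee_pos: [441.3, -290.1, 306.0]
orientation: [-3.104, -0.019, 0.016]
ft_force: [-0.8, -0.2, 0.4]
width: 0.6
```

```bash
cat > chk.py <<'E'
from h import *
from workcell import eyes
import sys
for n in ("side","top"):
    d=eyes.get_image(n);np.savez(f"{n}{sys.argv[1]}.npz",**{k:np.array(v) for k,v in d.items()}); print(n,stripe(d))
    W=cloud(d);rel=W[...,:2]-[507,-57]; rho=np.hypot(rel[...,0],rel[...,1])
    m=(rho>15)&(rho<68)&(W[...,2]>112)&(W[...,2]<145)
    A=np.c_[rel[m],np.ones(m.sum())]; print("plane",np.linalg.lstsq(A,W[m][:,2],rcond=None)[0].tolist(),m.sum())
    a=d["frame"][150:270,250:370,::-1] if n=="side" else d["frame"][170:310,230:370,::-1]; b=((a/255.)**.5*255).astype(np.uint8); cv2.imwrite(f"pics/{n}{sys.argv[1]}.png",cv2.resize(b,None,fx=4.2,fy=4.2,interpolation=cv2.INTER_CUBIC))
E
python3 chk.py 8
```

```text
side (np.int64(83), np.float64(-0.4819048474121216), np.float64(0.10684227847522158))
plane [-0.012235256124647364, 0.043157710457869314, 125.43261981928966] 1603
top (np.int64(103), np.float64(-0.48103963152984147), np.float64(0.08486924223099873))
plane [-0.015586563256937257, 0.04138040405419474, 125.27272513875414] 2627
```

View pics/side8.png

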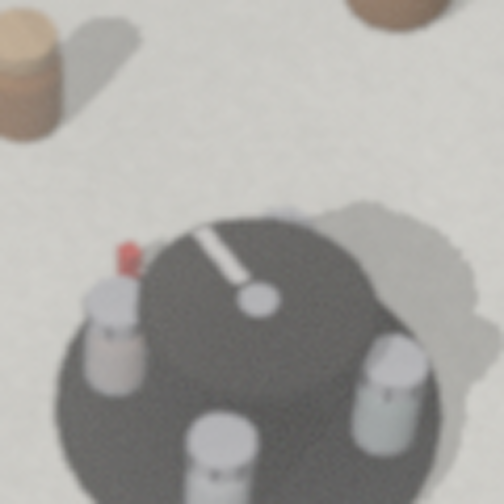

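View pics/top8.png

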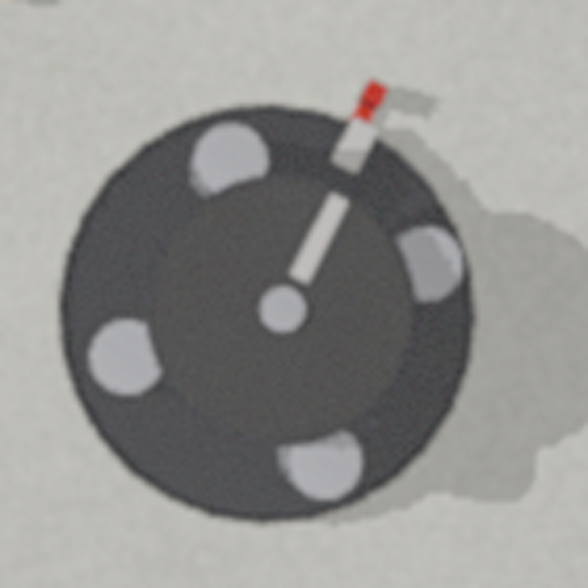

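```bash
python3 -c "
from workcell import ctrl
o=ctrl.get_obs();print(o['t'],abs(o['qvel']).max(),o['ft_force']);print(ctrl.close_job())"
```

```text
14.9167 0.042349584533306284 [0.49581173 0.02285837 0.21093226]
the job is handed in; nothing more can be done
None
```

The job is done and handed in at about 15 s; the hand-in gives no verdict.

- **Pressing home:** With the fingers shut, I pressed the upper tier down about 11 mm. It slid at about 6 N, then met the stop at about 10 N with no further movement. The largest force read on the tool was about 11 N, though I only read it between moves.
- **Turning:** I dragged the tier anticlockwise at about 50 mm radius with 6–10 N of downward force. The stripe passed the pointer and went one whole turn further, about 7.5 rad in all. I then lifted clear and moved the arm away.

**Last checks**
- **Stripe:** Both cameras put the stripe at −0.48 rad in world axes and the pointer at about −0.46 rad. That leaves about 0.02 rad between them, with 0.15 allowed. The top picture also shows the stripe on the lower rim at the pointer.
- **Height:** The tier's top measures 125.3 mm (136.4 mm at the start, 124.9 mm under load), so it is still home.
- **Clearance:** The tool force reads about zero. I did not measure the other objects again; the path stayed above or clear of them.

**One reading disagreed:** The arm's reported height was about 30 mm below where the cameras showed the fingertips. I did not find the cause, so I relied on the cameras and the contact force for height. The finger also slipped about 0.5 rad on the mat during the drag, which I corrected from the camera images.

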